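# Clamp the hexagonal test piece by its flats

### The job

Stand the six-sided brass test piece upright in the plunger clamp, down on the clamp's base and centred along the jaws, turned so that two of its flats lie square to the jaws. Then push the clamp's blue plate home so that the jaws close flush on those flats, and let go. Leave the round brass piece and the red-capped bottle standing where they are.

Things in the scene. Friction and masses are not known exactly. Their poses are not given: they have to be found in the camera images.
- hex_piece: Loose six-sided brass bar standing upright, 40 mm across flats (46 mm across corners), 80 mm tall, about 0.4 kg, small dark disc in the middle of its top. Origin: centre of its underside, z up. Its x axis is square to one pair of flats; the other pairs lie 60 and 120 degrees from it. Any yaw.
- clamp: Grey plunger clamp fixed to the bench, yaw varies. Origin: on the bench under the middle of the seat, z up; x is the closing direction, from blue push plate to fixed jaw; y runs along the jaws. Base 155 x 70 mm (x -90 to +65 mm), top 12 mm above the bench. Two steel jaws 50 mm wide (y), tops 40 mm above the bench. A grey plunger guide, 38 mm high, stands at x -84 to -62 mm.
- seat (a point): Point on top of the clamp's base, 12 mm above the clamp's origin, same axes: the centre of the hexagon's underside is here once clamped and centred. Fixed jaw face: x = +20 mm. Moving jaw face: x = -25.6 mm + joint jaw. Inner top edges of the jaws have a 3 mm 45 degree bevel. The open gap admits the hexagon only with flats facing the jaws.
- jaw (a joint): Position of the moving jaw in m: 0 = widest (gap 45.6 mm), grows as it closes; 0.0056 = gap 40 mm, closed on the flats. Starts anywhere from 0 to 0.0012. Slides with about 3.5 N of friction, has no spring and stays where it is left. In closing it pushes the hexagon along the base up to the fixed jaw.
- push_face (a point): Middle of the back face of the moving jaw's blue push plate, 40 mm above the bench, at clamp x = -110 mm + joint jaw; pushing here along the clamp's +x closes the jaw. The plate is 8 mm thick, 44 mm wide and reaches from 12 to 54 mm above the bench; on the end of a 14 mm rod beyond the base, free bench behind it.
- round_piece: Loose round brass bar standing upright, 42 mm diameter, 80 mm tall, 0.4 kg, with the same dark disc on top. Origin: centre of its underside. Not to be used.
- bottle_red: Loose clear sample bottle with a red cap, 42 mm diameter, 78 mm tall. Origin: centre of its underside. Not to be used.

How it is judged:
By the outcome, as a careful person would: the job done as asked, in the order asked, and still so for the second after the job is handed in, with the robot touching nothing.
It also fails if it takes over 48 s, if anything falls off the work surface, if the arm or the gripper's body presses on something with over 40 N, if the wrist force passes 120 N, or if a joint passes its speed limit or range.

### The arm

A 6-joint arm with a two-finger parallel gripper is mounted at the origin on the work surface; the furniture and walls round the work are solid. World frame = base frame: x ahead of the robot, y to its left, z up, the work surface at z = 0. Lengths are in m, angles in degrees, forces in N, time in s.
With the tool pointing down it reaches from about 0.3 to 0.75 m from the base axis. Payload 8.5 kg.
Tool frame: the origin (TCP) lies on the centre line of the jaws, within the pads' length; the fingertips stand 14 mm ahead of it and the grasp point (between the pads) lies 5 mm behind it; z points along the fingers, y is the direction in which the jaws open and shut (so a half turn about z gives the same grasp; the last joint's range is limited). The gripper opens to 85 mm and grips with 20 to 120 N. Pads are 22 mm wide; open, the fingers measure 114 mm over their backs; the gripper's body (76 mm by 85 mm) begins 54 mm behind the grasp point. The pads swing forward as they close: fully open they stand 13 mm farther back than shut.
Start: joints at [54.872, 21.807, 74.336, -0, 83.858, -12.336], TCP at [0.213, 0.507, 0.245] pointing down, gripper open.
Joint ranges: [-178.18, 178.18], [-50.72, 133.34], [12.68, 142.11], [-81.47, 261.47], [9.98, 163.14], [-165.26, 165.26]. Speed limits (degrees/s): [136.94, 136.94, 180, 180, 180, 180].

### API

Orientations are given as a 3x3 rotation matrix whose columns are the frame's x, y, z axes.
In Python, from rig import env, optics, order, finder gives the robot as it stands.
- The arm moves only by the tool play_rows, never from a script. Its argument "commands" is a list of rows, each an object of numbers: "grip": the closure, from -1 (fully open) to 1 (shut); "x", "y", "z": the shift along the tool's x, y, z in m; "rx", "ry", "rz": the turn, a rotation vector about the tool's x, y, z in rad. A call has 1 to 12 rows; each row shifts and turns the commanded pose from where the row before left it, along the tool's axes as they then stand; what a row does not reach is not made up. A row lasts 1/8 s, in which the tool goes at most 62.5 mm and 10.7 degrees, less where a joint would pass 70% of its speed; a pose out of reach is approached as far as the arm can. A call is refused whole if a number of a shift passes 0.0625 or a number of a turn 0.188, either way. A call with a gripper value outside its range is refused whole. The fingers move at their own pace and stop on an object; "squeeze" is the grip in N (left out, the last holds). Time passes only in rows, so rows that do not move let the fingers close. It gives the time, the measured TCP pose, the force and the opening at its end, in the units of the state.
- env.observe(): the state, without advancing time (a new reading comes with each control period).
- optics.get_image(name): name is "side" or "top" or "wrist"; returns a dict with "color" (384x512x3 uint8, blue, green, red), "range_z" (384x512 float32, m along the optical axis (not along the pixel's ray), 0 where there is no reading), "fov_y" (degrees; the focal length in pixels is half the picture's height over the tangent of half this angle, whatever the lens; pixels are square), "cx", "cy" (the principal point, pixels), "cam_to_world" (4x4, takes a point from camera to world coordinates). Camera axes: x right, y down, z forward; pixel columns grow to the right and rows downward; lengths in m; the calibration is good to about 2 mm. A picture is of the moment at which its call begins.
- order.close_job(): hands the job in, once; it reports no verdict.
Trained networks look in the newest picture that a camera, given by its name, has taken for a name from the list of things; names that differ only in an ending like _2 or _b are one class to them, and where a whole thing is asked for, a point or a joint stands for the part that bears it (a point fixed in the world has none). Each returns a list of dicts, best first, with "conf" (0 to 1); they miss things now and then, are a little off and sometimes report something else, mostly with a low value. They report only what shows in the picture. A call takes as long as a camera call.
- finder.boxes_of(camera, thing): "point" ([x, y, z] in m, in world coordinates, good to about 4 mm: the middle of the surface that is visible of it).
The state is a dict: "time_s": time; "q": joint angles; "qvel": joint speeds; "joint_efforts": joint torques, N m; "position": TCP position; "tool_rot": TCP orientation; "ft_force": force on the tool from outside, world axes, zero at the start; "wrist_torque": the same for the moment, N m; "grip_width": finger opening in m.
Only numpy, scipy, OpenCV 4.12 (cv2) and the standard library are available. Lean on these libraries where they do the work, as an engineer would, in place of code of your own. Each camera call takes 0.05 s, during which the arm holds its last target.

## Working session

There is one attempt and no reset: what is moved stays moved. The work goes in short steps, Python scripts to look and compute and a tool call to move; the robot and the scene stay as the last step left them, time stands still between calls to the robot, and variables do not carry over. Pictures are saved under pics/ and viewed, and the job is handed in when it is done.

Besides the shell and the picture viewer there is one more tool, called after "Emit:" as name(argument=value, ...) on one line, values as JSON. play_rows: Moves the arm, as the interface text tells. Its arguments: {"type":"object","properties":{"commands":{"type":"array"},"squeeze":{"type":"number"}},"required":["commands"]}

```bash
ls; mkdir -p pics; cat > h.py <<'E'
import numpy as np, cv2
from rig import env, optics, order, finder
def shot(cam,fn=None):
    d=optics.get_image(cam)
    if fn: cv2.imwrite('pics/'+fn,d['color'])
    return d
def cloud(d):
    h,w=d['range_z'].shape; f=h/2/np.tan(np.radians(d['fov_y'])/2)
    v,u=np.mgrid[:h,:w]; z=d['range_z']
    P=np.stack([(u-d['cx'])/f*z,(v-d['cy'])/f*z,z],-1)
    T=np.array(d['cam_to_world']); W=P@T[:3,:3].T+T[:3,3]
    W[z==0]=np.nan
    return W
E
python3 - <<'E'
from h import *
s=env.observe(); print(s['time_s'],s['position'],s['tool_rot'],s['grip_width'])
for c in ['side','top','wrist']:
    d=shot(c,c+'0.png'); np.save(c+'0.npy',cloud(d)); print(c,np.round(d['cam_to_world'],3).tolist(),d['fov_y'],d['cx'],d['cy'])
    if c!='wrist':
        for t in ['hex_piece','clamp','push_face','round_piece','bottle_red','seat']:
            try: print(t,[(np.round(b['point'],3).tolist(),round(b['conf'],2)) for b in finder.boxes_of(c,t)][:3])
            except Exception as e: print(t,e)
E
```

```text
pics
0.0 [0.21290399 0.50682758 0.24472822] [[-9.21909305e-01  3.87404881e-01 -8.31108370e-04]
 [ 3.87405640e-01  9.21908642e-01 -1.15144619e-03]
 [ 3.20130114e-04 -1.38350503e-03 -9.99998992e-01]] 0.0852989279736519
side [[0.932, -0.33, 0.151, 0.434], [-0.363, -0.831, 0.42, -0.314], [-0.013, -0.447, -0.895, 0.824], [0.0, 0.0, 0.0, 1.0]] 57.969950943375395 254.46453399073877 197.78600565244164
hex_piece [([0.487, 0.019, 0.082], 0.74)]
clamp [([0.56, 0.191, 0.011], 0.74)]
push_face [([0.539, 0.204, 0.035], 0.49)]
round_piece [([0.566, -0.116, 0.081], 0.77), ([0.605, -0.012, 0.064], 0.19)]
bottle_red [([0.603, -0.011, 0.065], 0.68)]
seat [([0.56, 0.194, 0.016], 0.74)]
top [[-0.03, -0.998, 0.056, 0.491], [-0.999, 0.029, -0.013, 0.06], [0.011, -0.056, -0.998, 0.922], [0.0, 0.0, 0.0, 1.0]] 50.283543600013516 257.63516096346166 182.47882329944764
hex_piece [([0.488, 0.027, 0.082], 0.53)]
clamp [([0.564, 0.204, 0.013], 0.65)]
push_face [([0.538, 0.21, 0.04], 0.65)]
round_piece [([0.572, -0.104, 0.081], 0.65), ([0.566, 0.199, 0.01], 0.3)]
bottle_red [([0.61, 0.001, 0.077], 0.75)]
seat [([0.565, 0.197, 0.012], 0.65)]
wrist [[0.387, 0.879, 0.28, 0.14], [0.922, -0.369, -0.119, 0.537], [-0.001, 0.304, -0.953, 0.374], [0.0, 0.0, 0.0, 1.0]] 59.85172778792882 256.5228707939742 196.21203428317511
```

View pics/top0.png

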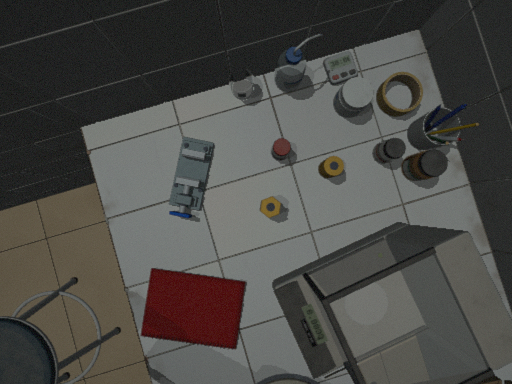

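View pics/side0.png

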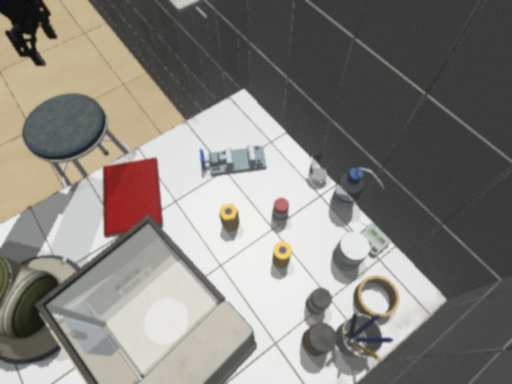

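View pics/wrist0.png

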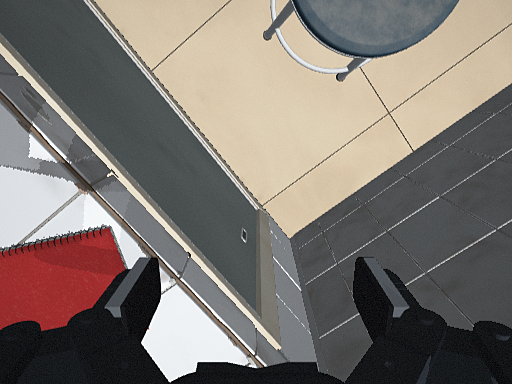

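```bash
cat > m.py <<'E'
from h import *
def hexyaw(W,c,ztop=0.08):
    # top face pts near c
    m=(np.abs(W[...,2]-ztop)<0.008)&(np.hypot(W[...,0]-c[0],W[...,1]-c[1])<0.035)
    P=W[m][:,:2]; return P,W[m][:,2].mean()
def fithex(P,n=6):
    h=cv2.convexHull(P.astype(np.float32)*1000)[:,0,:]
    rng=np.arange(0,60,0.5); out=[]
    for a in rng:
        ws=[];
        for k in range(3):
            t=np.radians(a+60*k); p=h@[np.cos(t),np.sin(t)]; ws.append(p.max()-p.min())
        out.append(ws)
    out=np.array(out); i=out.sum(1).argmin()
    return rng[i],out[i]
E
python3 - <<'E'
from m import *
for c in ['top','side']:
    W=np.load(c+'0.npy')
    P,z=hexyaw(W,[.488,.023]); print(c,len(P),z,P.mean(0),(P.max(0)+P.min(0))/2,fithex(P))
    m=(np.hypot(W[...,0]-.56,W[...,1]-.2)<0.13)&(W[...,2]>0.006)&(W[...,2]<.08)
    Q=W[m]; r=cv2.minAreaRect(Q[:,:2].astype(np.float32)*1000); print(r)
    print('floor',np.nanmedian(W[(np.hypot(W[...,0]-.5,W[...,1]-.1)<0.03)][:,2]))
    for zl,zh in [(.006,.016),(.03,.046),(.046,.065)]:
        q=Q[(Q[:,2]>zl)&(Q[:,2]<zh)]; print(zl,len(q),q.mean(0),cv2.minAreaRect(q[:,:2].astype(np.float32)*1000))
im=cv2.imread('pics/top0.png')[120:240,150:370]; cv2.imwrite('pics/topz.png',cv2.resize(im,None,fx=3.6,fy=3.6,interpolation=cv2.INTER_CUBIC))
E
```

```text
top 329 0.08037897059092224 [0.48783571 0.02606103] [0.48796776 0.02599882] (np.float64(20.0), array([39.61105134, 39.92985817, 39.80908247]))
((558.6328125, 199.40200805664062), (70.77308654785156, 174.12033081054688), 76.69538116455078)
floor 9.072648276897688e-05
0.006 1238 [0.56619571 0.19492966 0.01222554] ((567.8165283203125, 197.25296020507812), (70.735107421875, 155.2335662841797), 76.72877502441406)
0.03 631 [0.54861159 0.20094138 0.0382495 ] ((548.8182983398438, 201.45559692382812), (50.397796630859375, 151.62442016601562), 77.1126937866211)
0.046 80 [0.47764729 0.21760515 0.05333724] ((477.5021057128906, 217.7519073486328), (43.165977478027344, 7.791790962219238), 76.7550277709961)
side 247 0.0800393590031664 [0.48869235 0.02478368] [0.48882904 0.02625885] (np.float64(18.5), array([39.41097221, 41.86412389, 40.16855482]))
((559.7484130859375, 199.43838500976562), (71.61141967773438, 173.771240234375), 76.38005828857422)
floor 0.0006873145428848426
0.006 701 [0.56748853 0.18962346 0.01224678] ((568.8751220703125, 197.22705078125), (71.61141967773438, 154.98974609375), 76.38005828857422)
0.03 383 [0.54684574 0.2000736  0.03783703] ((545.5003662109375, 202.4894256591797), (51.08900451660156, 144.91477966308594), 76.79427337646484)
0.046 46 [0.47836384 0.2152784  0.05279995] ((478.9005432128906, 217.5296630859375), (40.955074310302734, 7.685005187988281), 75.51956176757812)
```

View pics/topz.png

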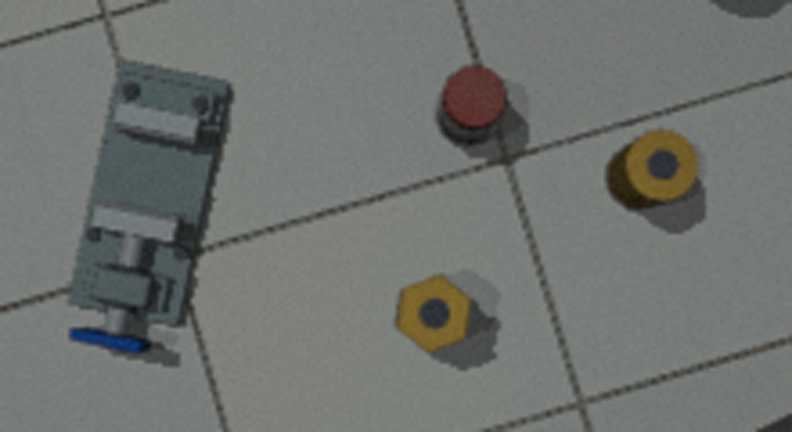

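```bash
python3 - <<'E'
from m import *
W=np.load('top0.npy').reshape(-1,3)
g={}
for x in np.arange(.1,.85,.05):
    r=[]
    for y in np.arange(.55,-.3,-.05):
        m=(abs(W[:,0]-x)<.025)&(abs(W[:,1]-y)<.025)
        r.append('%4d'%(1000*np.nanpercentile(W[m,2],99)) if m.sum()>3 else '   .')
    print('%.2f'%x,' '.join(r))
print(env.observe()['q'])
E
```

```text
0.10    .    .    .    .    .    3    4    4    4    4   10   13   12    3    4    .    .
0.15    .    .    .    .    .    4    4    3    4    4    3    3   78  166  159    .    .
0.20    .    .    .    .   -2   11   13   13   13   12    3   77   79  304  306  307  311
0.25    .    .    .    .    3   12   13   12   12   13    4   78  310  311  307  307  310
0.30    .    .    .    .    3   12   13   12   13   13    5   78  311  307  307  307  307
0.35    .    .    .    .    3   12   12   12   12   11    4   73  311  309  307  307  307
0.40    .    .    .    1    3    3    3    4    3    4    4    3    3  309  310  309  307
0.45    .    .    .    3    3    3    3   54    4    3   81   81    4    4    4  298  306
0.50    .    .    .    3    3    3   55   54    8    3   82   82    4    3    3    4    3
0.55    .    .    .    3    3    3   28   43   15    3    3    4    3   83   80    3   75
0.60    .    .    2    3    3    3   12   43   42    3    3   80    4   82    4   91   93
0.65  149  229  252    3    3    3    3   27   25    4    3   79    3    3    4    4    3
0.70    .    .  315  394  476  493    4    3    3    3    3    3    3    3   96   96   50
0.75    .    .    .    .    .  474  466  438  409  383   69  154  156   16   96   96   50
0.80    .    .    .    .    .    .    .    .    .  366  354  326  298  271   21   19    3
[ 5.48729101e+01  2.18053000e+01  7.43353081e+01  4.81034506e-04
  8.38606224e+01 -1.23371800e+01]
```

Emit:
play_rows(commands=[{"grip": -1, "rz": 0.1701}, {"grip": -1, "rz": 0.1701}, {"grip": -1, "rz": 0.1701}, {"grip": -1, "rz": 0.1701}, {"grip": -1, "rz": 0.1701}, {"grip": -1, "rz": 0.1701}, {"grip": -1, "rz": 0.1701}, {"grip": -1, "rz": 0.1701}, {"grip": -1, "rz": 0.1701}, {"grip": -1, "rz": 0.1701}, {"grip": -1, "rz": 0.1701}])

```text
invalid input at $.commands[0]: expected keys grip, x, y, z, rx, ry, rz
```

```bash
python3 - <<'E'
from m import *
for c in ['top','side']:
    W=np.load(c+'0.npy').reshape(-1,3)
    B=W[(W[:,2]>.1)&(W[:,0]<.55)&(W[:,0]>.1)&(abs(W[:,1])<.3)]
    d=np.hypot(B[:,0]-.488,B[:,1]-.026); print(c,d.min(),B[d.argmin()])
    u=np.array([.488,.026]);u/=np.hypot(*u); l=-(B[:,1]*u[0]-B[:,0]*u[1])
    for x in np.arange(.15,.5,.05):
        m=abs(B[:,0]-x)<.02
        if m.any(): i=l[m].argmin(); print('%.2f'%x,B[m][i].round(3),round(l[m].min(),3))
E
```

```text
top 0.15138352563697252 [ 0.35079311 -0.0379628   0.10437809]
0.15 [ 0.167 -0.111  0.106] 0.12
0.20 [ 0.22  -0.091  0.118] 0.103
0.25 [ 0.267 -0.069  0.303] 0.083
0.30 [ 0.319 -0.047  0.305] 0.064
0.35 [ 0.347 -0.035  0.302] 0.054
0.40 [ 0.38  -0.109  0.303] 0.129
0.45 [ 0.43  -0.226  0.282] 0.249
side 0.1519585350275363 [ 0.35313154 -0.04401353  0.3071763 ]
0.15 [ 0.169 -0.11   0.308] 0.119
0.20 [ 0.219 -0.09   0.309] 0.102
0.25 [ 0.27  -0.068  0.31 ] 0.083
0.30 [ 0.319 -0.049  0.311] 0.066
0.35 [ 0.349 -0.035  0.309] 0.054
0.40 [ 0.38  -0.107  0.305] 0.127
0.45 [ 0.43  -0.226  0.301] 0.249
```

Emit:
play_rows(commands=[{"grip": -1, "x": 0, "y": 0, "z": 0, "rx": 0, "ry": 0, "rz": 0.1701}, {"grip": -1, "x": 0, "y": 0, "z": 0, "rx": 0, "ry": 0, "rz": 0.1701}, {"grip": -1, "x": 0, "y": 0, "z": 0, "rx": 0, "ry": 0, "rz": 0.1701}, {"grip": -1, "x": 0, "y": 0, "z": 0, "rx": 0, "ry": 0, "rz": 0.1701}, {"grip": -1, "x": 0, "y": 0, "z": 0, "rx": 0, "ry": 0, "rz": 0.1701}, {"grip": -1, "x": 0, "y": 0, "z": 0, "rx": 0, "ry": 0, "rz": 0.1701}, {"grip": -1, "x": 0, "y": 0, "z": 0, "rx": 0, "ry": 0, "rz": 0.1701}, {"grip": -1, "x": 0, "y": 0, "z": 0, "rx": 0, "ry": 0, "rz": 0.1701}, {"grip": -1, "x": 0, "y": 0, "z": 0, "rx": 0, "ry": 0, "rz": 0.1701}, {"grip": -1, "x": 0, "y": 0, "z": 0, "rx": 0, "ry": 0, "rz": 0.1701}, {"grip": -1, "x": 0, "y": 0, "z": 0, "rx": 0, "ry": 0, "rz": 0.1701}])

```text
time_s: 2.12
position: [0.2131, 0.507, 0.2453]
tool_rot: [[0.647, 0.762, 0.0], [0.762, -0.647, -0.0], [0.0, 0.0, -1.0]]
ft_force: [0.6, 0.1, -0.2]
grip_width: 0.0852
```

Emit:
play_rows(commands=[{"grip": -1, "x": -0.019, "y": 0.052, "z": 0, "rx": 0, "ry": 0, "rz": 0}, {"grip": -1, "x": -0.019, "y": 0.052, "z": 0, "rx": 0, "ry": 0, "rz": 0}, {"grip": -1, "x": -0.019, "y": 0.052, "z": 0, "rx": 0, "ry": 0, "rz": 0}, {"grip": -1, "x": -0.019, "y": 0.052, "z": 0, "rx": 0, "ry": 0, "rz": 0}, {"grip": -1, "x": -0.019, "y": 0.052, "z": 0, "rx": 0, "ry": 0, "rz": 0}])

```text
time_s: 2.75
position: [0.3518, 0.2656, 0.2455]
tool_rot: [[0.643, 0.766, 0.001], [0.766, -0.643, 0.0], [0.001, 0.0, -1.0]]
ft_force: [1.0, 0.2, 0.2]
grip_width: 0.0851
```

```bash
python3 - <<'E'
from rig import env
s=env.observe();print(s['time_s'],s['q'].tolist(),s['position'].tolist())
E
```

```text
2.75 [21.58771054749086, 10.765959573041107, 90.35384712811087, -0.0016308247940481717, 78.84298920483128, 61.57368621581382] [0.3518078695253617, 0.265559725416805, 0.2455242487871677]
```

Emit:
play_rows(commands=[{"grip": -1, "x": -0.019, "y": 0.052, "z": 0, "rx": 0, "ry": 0, "rz": 0}, {"grip": -1, "x": -0.019, "y": 0.052, "z": 0, "rx": 0, "ry": 0, "rz": 0}, {"grip": -1, "x": -0.019, "y": 0.052, "z": 0, "rx": 0, "ry": 0, "rz": 0}, {"grip": -1, "x": -0.019, "y": 0.052, "z": 0, "rx": 0, "ry": 0, "rz": 0}, {"grip": -1, "x": -0.017, "y": 0.052, "z": 0, "rx": 0, "ry": 0, "rz": 0}, {"grip": -1, "x": 0, "y": 0, "z": 0, "rx": 0, "ry": 0, "rz": 0}, {"grip": -1, "x": 0, "y": 0, "z": 0, "rx": 0, "ry": 0, "rz": 0}])

```text
time_s: 3.62
position: [0.4902, 0.0291, 0.2452]
tool_rot: [[0.643, 0.766, -0.0], [0.766, -0.643, 0.0], [-0.0, -0.001, -1.0]]
ft_force: [0.5, -0.6, -0.4]
grip_width: 0.0853
```

```bash
python3 - <<'E'
from m import *
s=env.observe();print(s['time_s'],s['q'].tolist(),s['position'].tolist(),s['tool_rot'].round(4).tolist())
d=shot('wrist','w1.png');W=cloud(d);np.save('w1.npy',W)
P,z=hexyaw(W,[.488,.026]); print(len(P),z,P.mean(0),(P.max(0)+P.min(0))/2,fithex(P))
d=shot('side','s1.png')
E
```

```text
3.625 [-10.457373925523752, 15.907658395595252, 83.31788035276959, 0.0132764906011139, 80.80551712465743, 29.552120224536065] [0.49024662701080485, 0.029056614821802818, 0.24522327455716958] [[0.6429, 0.7659, -0.0005], [0.7659, -0.6429, 0.0003], [-0.0001, -0.0006, -1.0]]
1647 0.07987464393056624 [0.48868304 0.02649103] [0.48806217 0.02549617] (np.float64(20.0), array([40.42538031, 40.53786463, 39.7877994 ]))
```

View pics/w1.png

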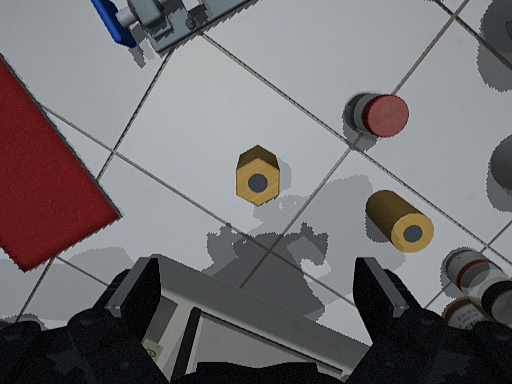

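View pics/s1.png

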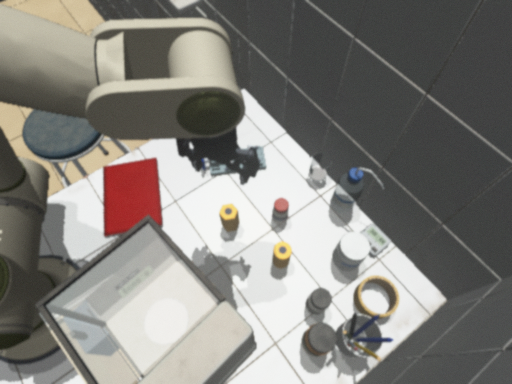

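```bash
python3 - <<'E'
from m import *
d=shot('side');W=cloud(d);np.save('s1.npy',W)
print(d['range_z'][40:140:20,10:240:25].round(2))
print(env.observe()['time_s'])
for c in ['side','top']:
    if c=='top': W=cloud(shot('top'));np.save('t1.npy',W)
    Q=W.reshape(-1,3);Q0=np.load(c+'0.npy').reshape(-1,3)
    m=np.linalg.norm(Q-Q0,axis=1)>.05
    m&=(Q[:,2]>.02)&(Q[:,0]<.65)&(np.abs(Q[:,1])<.4)
    Q=Q[m]
    print(c,len(Q))
    for x in np.arange(-.1,.65,.05):
        mm=abs(Q[:,0]-x)<.01
        if mm.sum()>5: print('%.2f'%x,'y',Q[mm][:,1].min().round(3),Q[mm][:,1].max().round(3),'z',Q[mm][:,2].min().round(3),Q[mm][:,2].max().round(3))
E
```

```text
[[0.33 0.35 0.36 0.38 0.4  0.43 0.44 0.43 0.43 0.96]
 [0.34 0.35 0.36 0.37 0.38 0.46 0.47 0.41 0.41 1.04]
 [0.34 0.35 0.36 0.37 0.38 0.38 0.38 0.39 0.39 0.43]
 [0.36 0.37 0.38 0.38 0.38 0.38 0.39 0.4  0.4  0.41]
 [2.06 1.42 1.41 1.41 0.4  0.41 0.42 0.42 0.42 0.44]]
3.775
side 33310
0.00 y -0.104 -0.068 z 0.026 0.145
0.05 y -0.058 0.187 z 0.02 0.2
0.10 y 0.131 0.276 z 0.094 0.278
0.30 y 0.01 0.046 z 0.514 0.602
0.35 y -0.008 0.094 z 0.474 0.587
0.40 y -0.017 0.108 z 0.458 0.555
0.45 y -0.036 0.097 z 0.245 0.544
0.50 y -0.043 0.089 z 0.304 0.538
0.55 y -0.025 0.078 z 0.296 0.511
top 24209
0.35 y -0.006 0.109 z 0.518 0.582
0.40 y -0.015 0.107 z 0.461 0.555
0.45 y -0.033 0.098 z 0.306 0.545
0.50 y -0.041 0.099 z 0.448 0.539
0.55 y -0.014 0.08 z 0.297 0.509
```

Emit:
play_rows(commands=[{"grip": -1, "x": -0.0037, "y": 0.0005, "z": 0.03, "rx": 0, "ry": 0, "rz": 0}, {"grip": -1, "x": 0, "y": 0, "z": 0.04, "rx": 0, "ry": 0, "rz": 0}, {"grip": -1, "x": 0, "y": 0, "z": 0.04, "rx": 0, "ry": 0, "rz": 0}, {"grip": -1, "x": 0, "y": 0, "z": 0.03, "rx": 0, "ry": 0, "rz": 0}, {"grip": -1, "x": 0, "y": 0, "z": 0.02, "rx": 0, "ry": 0, "rz": 0}, {"grip": -1, "x": 0, "y": 0, "z": 0, "rx": 0, "ry": 0, "rz": 0}])

```text
time_s: 4.58
position: [0.4879, 0.0263, 0.0846]
tool_rot: [[0.642, 0.767, -0.002], [0.767, -0.642, 0.0], [-0.001, -0.002, -1.0]]
ft_force: [0.4, -0.1, 0.6]
grip_width: 0.0851
```

```bash
python3 - <<'E'
from m import *
s=env.observe();print(s['q'].round(2),s['position'].tolist(),s['ft_force'])
shot('wrist','w2.png');shot('top','t2.png')
E
```

```text
[-10.83  26.75  97.27   0.    56.12  29.11] [0.48787720242759175, 0.026303020583195478, 0.08459830027951822] [ 0.38761558 -0.10475982  0.60203778]
```

View pics/w2.png

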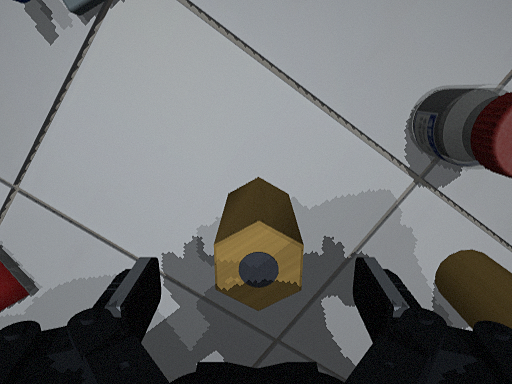

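Hex is centred between the fingers (image x≈258, fingers at 158 and 357), flats parallel to pads. Going down and gripping.

Emit:
play_rows(commands=[{"grip": -1, "x": 0, "y": 0, "z": 0.02, "rx": 0, "ry": 0, "rz": 0}, {"grip": -1, "x": 0, "y": 0, "z": 0.0105, "rx": 0, "ry": 0, "rz": 0}, {"grip": -1, "x": 0, "y": 0, "z": 0, "rx": 0, "ry": 0, "rz": 0}, {"grip": 1, "x": 0, "y": 0, "z": 0, "rx": 0, "ry": 0, "rz": 0}, {"grip": 1, "x": 0, "y": 0, "z": 0, "rx": 0, "ry": 0, "rz": 0}, {"grip": 1, "x": 0, "y": 0, "z": 0, "rx": 0, "ry": 0, "rz": 0}, {"grip": 1, "x": 0, "y": 0, "z": 0, "rx": 0, "ry": 0, "rz": 0}, {"grip": 1, "x": 0, "y": 0, "z": 0, "rx": 0, "ry": 0, "rz": 0}], squeeze=40)

```text
time_s: 5.68
position: [0.4888, 0.0256, 0.0553]
tool_rot: [[0.643, 0.766, 0.001], [0.766, -0.643, -0.0], [0.0, 0.001, -1.0]]
ft_force: [-0.3, 0.4, 5.2]
grip_width: 0.0396
```

Emit:
play_rows(commands=[{"grip": 1, "x": 0, "y": 0, "z": -0.01, "rx": 0, "ry": 0, "rz": 0}, {"grip": 1, "x": 0, "y": 0, "z": -0.03, "rx": 0, "ry": 0, "rz": 0}, {"grip": 1, "x": 0, "y": 0, "z": -0.04, "rx": 0, "ry": 0, "rz": 0}, {"grip": 1, "x": 0, "y": 0, "z": -0.03, "rx": 0, "ry": 0, "rz": 0}, {"grip": 1, "x": 0, "y": 0, "z": 0, "rx": 0, "ry": 0, "rz": 0}])

```text
time_s: 6.3
position: [0.4891, 0.0256, 0.1665]
tool_rot: [[0.643, 0.766, 0.004], [0.766, -0.643, -0.001], [0.002, 0.003, -1.0]]
ft_force: [0.6, -0.9, -4.0]
grip_width: 0.0398
```

```bash
python3 - <<'E'
from m import *
s=env.observe();p=s['position'];R=s['tool_rot'];print(s['time_s'],p.tolist(),s['grip_width'],s['ft_force'].round(1))
W=cloud(shot('wrist','w3.png'))
L=(W-p)@R
# list points: hex top around tool z = -(0.026)
m=(np.abs(L[...,1])<.017)&(np.abs(L[...,0])<.035)&(L[...,2]<-.015)&(L[...,2]>-.035)
Q=L[m]; print(len(Q),np.median(Q,0),Q.min(0),Q.max(0))
m2=(np.abs(L[...,1])<.03)&(np.abs(L[...,0])<.04)&(L[...,2]>-.02)&(L[...,2]<.07); print(np.nanmax(L[m2],0))
E
```

```text
6.3 [0.4891404212520808, 0.02557170756063887, 0.16650088704397434] 0.03980658156061345 [ 0.6 -0.9 -4. ]
8611 [ 0.00408416 -0.00026299 -0.02465422] [-0.02255826 -0.01698667 -0.02704009] [ 0.02322405  0.01699423 -0.01500509]
[0.02314451 0.02999318 0.05495099]
```

View pics/w3.png

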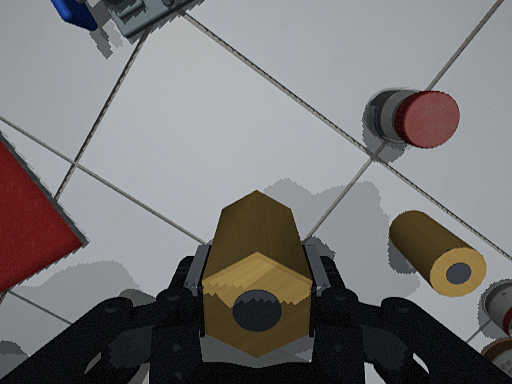

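Emit:
play_rows(commands=[{"grip": 1, "x": 0.033, "y": 0.002, "z": 0, "rx": 0, "ry": 0, "rz": 0}, {"grip": 1, "x": 0.033, "y": 0.002, "z": 0, "rx": 0, "ry": 0, "rz": 0}, {"grip": 1, "x": 0.032, "y": 0.002, "z": 0, "rx": 0, "ry": 0, "rz": 0}, {"grip": 1, "x": 0, "y": 0, "z": 0, "rx": 0, "ry": 0, "rz": -0.117}, {"grip": 1, "x": 0, "y": 0, "z": 0, "rx": 0, "ry": 0, "rz": -0.117}, {"grip": 1, "x": 0, "y": 0, "z": 0, "rx": 0, "ry": 0, "rz": -0.117}, {"grip": 1, "x": 0, "y": 0, "z": 0, "rx": 0, "ry": 0, "rz": -0.115}, {"grip": 1, "x": 0, "y": 0, "z": 0, "rx": 0, "ry": 0, "rz": 0}, {"grip": 1, "x": 0, "y": 0, "z": 0, "rx": 0, "ry": 0, "rz": 0}])

```text
time_s: 7.48
position: [0.5558, 0.0968, 0.1638]
tool_rot: [[0.232, 0.973, -0.002], [0.973, -0.232, 0.0], [-0.0, -0.002, -1.0]]
ft_force: [-0.6, -0.4, -3.1]
grip_width: 0.0393
```

```bash
cat > c.py <<'E'
from m import *
def clampfit(W):
    m=(np.hypot(W[...,0]-.56,W[...,1]-.2)<0.13)&(W[...,2]>0.006)&(W[...,2]<.065)
    Q=W[m]; q=Q[(Q[:,2]<.016)]; r=cv2.minAreaRect(q[:,:2].astype(np.float32)*1000); print('base',len(q),r)
    th=r[2] 
    if r[1][0]<r[1][1]: th+=90
    th=(th+90)%180-90; t=np.radians(th); o=np.array(r[0])+12.5*np.array([np.cos(t),np.sin(t)])
    print('yaw',th,'origin',o)
    return o/1000,t,Q
def local(Q,o,t):
    d=Q[:,:2]-o; return np.c_[d@[np.cos(t),np.sin(t)],d@[-np.sin(t),np.cos(t)],Q[:,2]]
E
python3 - <<'E'
from c import *
s=env.observe();print(s['time_s'],s['position'].tolist(),s['tool_rot'].round(4).tolist())
W=cloud(shot('wrist','w4.png'));np.save('w4.npy',W)
o,t,Q=clampfit(W); l=local(Q,o,t)*1000
for n,a in [('jaws',(l[:,2]>35)&(l[:,2]<46)&(l[:,0]>-60)),('plate',(l[:,2]>46))]:
    q=l[a]; print(n,len(q),cv2.minAreaRect(q[:,:2].astype(np.float32)),q.min(0),q.max(0))
q=l[(l[:,2]>37)&(l[:,2]<45)]; print(np.histogram(q[:,0],bins=np.arange(-120,70,2)))
for n,a,b in [('fix',15,45),('mov',-60,-15)]:
    r=q[(q[:,0]>a)&(q[:,0]<b)&(q[:,2]>38.5)]; print(n,np.percentile(r,[1,50,99],axis=0).round(1).tolist())
E
```

```text
7.475 [0.5558139634932706, 0.09682703628847629, 0.16383067932338174] [[0.2322, 0.9727, -0.0018], [0.9727, -0.2322, 0.0001], [-0.0004, -0.0018, -1.0]]
base 10235 ((561.2726440429688, 198.47763061523438), (70.19674682617188, 168.45468139648438), 76.95769500732422)
yaw -13.042304992675781 origin [573.45019034 195.65675024]
jaws 3949 ((-8.660320281982422, 0.05181312561035156), (102.62625885009766, 49.607357025146484), 0.13840222358703613) [-59.98224888 -24.7754982   35.00282579] [42.62432279 24.97650709 42.66402905]
plate 1027 ((-98.06759643554688, 0.08151054382324219), (8.148509979248047, 43.25876235961914), 0.03935179486870766) [-102.14182207  -21.54692639   46.00860547] [-93.98741281  21.7113576   56.46169355]
(array([  0,   0,   0,   0,   0,   0,   0,   0,   0,   0,   0,   8, 284,
         1,   0,   0,   0,   0,   0,   0,   9,  13,  54, 123, 113, 131,
       118, 122, 120, 104, 109,  42,  16,   3,   0,   0,   0,   0,   0,
         0,   0,   0,  16, 214, 226, 219, 218, 222, 218, 235, 159,   0,
         0,   0,   0,   0,   0,   0,   0,   0,   0,   0,   0,   0,   0,
         0,   0,   0
[... 215 characters left out ...]
-100,
        -98,  -96,  -94,  -92,  -90,  -88,  -86,  -84,  -82,  -80,  -78,
        -76,  -74,  -72,  -70,  -68,  -66,  -64,  -62,  -60,  -58,  -56,
        -54,  -52,  -50,  -48,  -46,  -44,  -42,  -40,  -38,  -36,  -34,
        -32,  -30,  -28,  -26,  -24,  -22,  -20,  -18,  -16,  -14,  -12,
        -10,   -8,   -6,   -4,   -2,    0,    2,    4,    6,    8,   10,
         12,   14,   16,   18,   20,   22,   24,   26,   28,   30,   32,
         34,   36,   38,   40,   42,   44,   46,   48,   50,   52,   54,
         56,   58,   60,   62,   64,   66,   68]))
fix [[27.6, -24.4, 38.6], [35.2, 1.4, 39.9], [42.2, 24.6, 41.7]]
mov [[-57.7, -24.7, 38.5], [-27.2, 0.7, 39.8], [-19.6, 24.3, 41.5]]
```

View pics/w4.png

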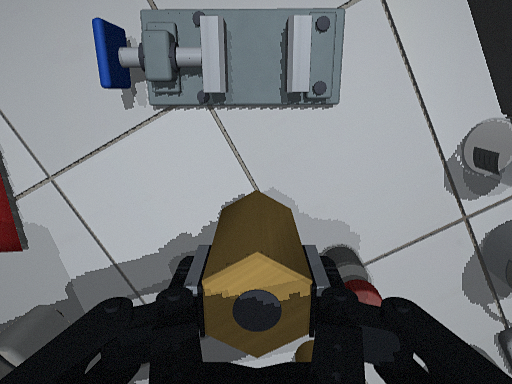

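Emit:
play_rows(commands=[{"grip": 1, "x": 0.034, "y": 0, "z": 0, "rx": 0, "ry": 0, "rz": -0.007}, {"grip": 1, "x": 0.034, "y": -0.001, "z": 0, "rx": 0, "ry": 0, "rz": 0}, {"grip": 1, "x": 0.032, "y": -0.0005, "z": 0, "rx": 0, "ry": 0, "rz": 0}, {"grip": 1, "x": 0, "y": 0, "z": 0.025, "rx": 0, "ry": 0, "rz": 0}, {"grip": 1, "x": 0, "y": 0, "z": 0.025, "rx": 0, "ry": 0, "rz": 0}, {"grip": 1, "x": 0, "y": 0, "z": 0, "rx": 0, "ry": 0, "rz": 0}, {"grip": 1, "x": 0, "y": 0, "z": 0, "rx": 0, "ry": 0, "rz": 0}])

```text
time_s: 8.4
position: [0.5777, 0.1946, 0.1157]
tool_rot: [[0.224, 0.975, 0.001], [0.975, -0.224, 0.0], [0.0, 0.001, -1.0]]
ft_force: [0.2, 0.4, -3.6]
grip_width: 0.0399
```

```bash
python3 - <<'E'
from c import *
s=env.observe();p=s['position'];R=s['tool_rot'];print(s['time_s'],p.tolist(),R[:,1],s['ft_force'].round(1))
W=cloud(shot('wrist','w5.png'))
t=np.radians(-13.0);o=np.array([.5800,.1943])
print('hex/clamp',local((p+R[:,0]*.0003)[None],o,t)*1000)
l=local(W.reshape(-1,3),o,t)*1000
q=l[(abs(l[:,2]-40)<2)&(abs(l[:,0])<45)&(abs(l[:,1])<40)]
for a,b in [(10,45),(-45,-10)]:
    r=q[(q[:,0]>a)&(q[:,0]<b)]; print(len(r),np.percentile(r,[1,50,99],axis=0).round(1).tolist() if len(r) else '')
q=l[(abs(l[:,2]-12)<3)&(abs(l[:,0])<100)&(abs(l[:,1])<50)]
print('base',len(q),np.percentile(q,[.5,99.5],axis=0).round(1))
E
```

```text
8.4 [0.577736894015852, 0.19458967858532678, 0.11571440374197346] [ 0.97461801 -0.22387119  0.0011936 ] [ 0.2  0.4 -3.6]
hex/clamp [[-2.27059878e+00  7.31658479e-02  1.15714543e+02]]
1440 [[20.8, -21.6, 38.1], [28.8, 4.6, 39.9], [35.6, 24.7, 41.4]]
1384 [[-40.7, -21.4, 38.2], [-34.3, 5.5, 39.9], [-26.2, 24.8, 41.5]]
base 7262 [[-88.9 -34.3   9.5]
 [ 64.1  34.9  14.8]]
```

View pics/w5.png

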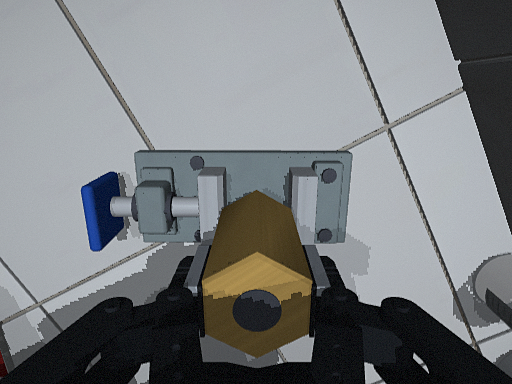

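Emit:
play_rows(commands=[{"grip": 1, "x": 0.0002, "y": -0.0003, "z": 0.012, "rx": 0, "ry": 0, "rz": 0}, {"grip": 1, "x": 0, "y": 0, "z": 0.01, "rx": 0, "ry": 0, "rz": 0}, {"grip": 1, "x": 0, "y": 0, "z": 0.01, "rx": 0, "ry": 0, "rz": 0}, {"grip": 1, "x": 0, "y": 0, "z": 0.007, "rx": 0, "ry": 0, "rz": 0}, {"grip": 1, "x": 0, "y": 0, "z": 0.005, "rx": 0, "ry": 0, "rz": 0}, {"grip": 1, "x": 0, "y": 0, "z": 0, "rx": 0, "ry": 0, "rz": 0}, {"grip": 1, "x": 0, "y": 0, "z": 0, "rx": 0, "ry": 0, "rz": 0}])

```text
time_s: 9.32
position: [0.5772, 0.1949, 0.0711]
tool_rot: [[0.223, 0.975, 0.001], [0.975, -0.223, 0.0], [0.0, 0.001, -1.0]]
ft_force: [0.0, -0.6, -3.2]
grip_width: 0.0397
```

Emit:
play_rows(commands=[{"grip": 1, "x": 0, "y": 0, "z": 0.0015, "rx": 0, "ry": 0, "rz": 0}, {"grip": 1, "x": 0, "y": 0, "z": 0.0015, "rx": 0, "ry": 0, "rz": 0}, {"grip": 1, "x": 0, "y": 0, "z": 0, "rx": 0, "ry": 0, "rz": 0}])

```text
time_s: 9.7
position: [0.577, 0.1948, 0.0677]
tool_rot: [[0.223, 0.975, -0.0], [0.975, -0.223, -0.0], [-0.0, -0.0, -1.0]]
ft_force: [0.2, 0.1, -2.8]
grip_width: 0.0397
```

Emit:
play_rows(commands=[{"grip": 1, "x": 0, "y": 0, "z": 0.0007, "rx": 0, "ry": 0, "rz": 0}, {"grip": 1, "x": 0, "y": 0, "z": 0, "rx": 0, "ry": 0, "rz": 0}])

```text
time_s: 9.95
position: [0.5771, 0.1949, 0.0674]
tool_rot: [[0.223, 0.975, 0.0], [0.975, -0.223, 0.0], [0.0, 0.0, -1.0]]
ft_force: [-0.3, 0.7, -0.1]
grip_width: 0.0395
```

Emit:
play_rows(commands=[{"grip": 1, "x": 0, "y": 0, "z": 0.0003, "rx": 0, "ry": 0, "rz": 0}, {"grip": 0.2, "x": 0, "y": 0, "z": 0, "rx": 0, "ry": 0, "rz": 0}, {"grip": -0.3, "x": 0, "y": 0, "z": 0, "rx": 0, "ry": 0, "rz": 0}, {"grip": -0.8, "x": 0, "y": 0, "z": 0, "rx": 0, "ry": 0, "rz": 0}, {"grip": -0.8, "x": 0, "y": 0, "z": 0, "rx": 0, "ry": 0, "rz": 0}, {"grip": -0.8, "x": 0, "y": 0, "z": 0, "rx": 0, "ry": 0, "rz": 0}])

```text
time_s: 10.7
position: [0.5771, 0.1949, 0.0668]
tool_rot: [[0.223, 0.975, 0.0], [0.975, -0.223, 0.0], [0.0, 0.0, -1.0]]
ft_force: [-0.1, 0.0, -0.3]
grip_width: 0.077
```

Emit:
play_rows(commands=[{"grip": -0.8, "x": 0, "y": 0, "z": -0.01, "rx": 0, "ry": 0, "rz": 0}, {"grip": -0.8, "x": 0, "y": 0, "z": -0.03, "rx": 0, "ry": 0, "rz": 0}, {"grip": -0.8, "x": 0, "y": 0, "z": -0.04, "rx": 0, "ry": 0, "rz": 0}, {"grip": -0.8, "x": 0, "y": 0, "z": -0.04, "rx": 0, "ry": 0, "rz": 0}, {"grip": -0.8, "x": -0.04, "y": 0, "z": 0, "rx": 0, "ry": 0, "rz": 0}, {"grip": -0.8, "x": -0.04, "y": 0, "z": 0, "rx": 0, "ry": 0, "rz": 0}, {"grip": -0.8, "x": 0, "y": 0, "z": 0, "rx": 0, "ry": 0, "rz": 0}])

```text
time_s: 11.58
position: [0.5589, 0.115, 0.1878]
tool_rot: [[0.226, 0.974, 0.001], [0.974, -0.226, -0.0], [-0.0, 0.001, -1.0]]
ft_force: [0.5, 0.6, -0.4]
grip_width: 0.0771
```

```bash
cat > chk.py <<'E'
from c import *
import sys
s=env.observe();p=s['position'];R=s['tool_rot'];print(s['time_s'],p.tolist())
W=cloud(shot('wrist',sys.argv[1]));t=np.radians(-13.0);o=np.array([.5800,.1943])
P,z=hexyaw(W,o,.092); print(len(P),z,fithex(P))
l=local(np.c_[P,P[:,0]*0],o,t)*1000; print('hex local',l.min(0),l.max(0),(l.min(0)+l.max(0))/2)
l=local(W.reshape(-1,3),o,t)*1000
q=l[(abs(l[:,2]-50)<4)&(abs(l[:,0]+105)<12)&(abs(l[:,1])<40)]; print('plate',np.percentile(q,[1,99],axis=0).round(1))
q=l[(abs(l[:,2]-12)<3)&(abs(l[:,0])<100)&(abs(l[:,1])<50)&(l[:,0]>-85)]
print('base',np.percentile(q,[.5,99.5],axis=0).round(1))
q=l[(abs(l[:,2]-40)<1.5)&(abs(l[:,0])<45)&(abs(l[:,1])<40)]
for a,b in [(15,45),(-45,-15)]:
    r=q[(q[:,0]>a)&(q[:,0]<b)]; print('jaw',np.percentile(r,[1,99],axis=0).round(1).tolist())
E
python3 chk.py w6.png
```

```text
11.575 [0.558919989254859, 0.11499275461685105, 0.18779899563883828]
3552 0.09194838085448087 (np.float64(47.0), array([40.14883083, 40.03012615, 40.0273736 ]))
hex local [-23.99862206 -22.90645522   0.        ] [16.0287551  22.51199368  0.        ] [-3.98493348 -0.19723077  0.        ]
plate [[-108.5  -21.2   46.2]
 [-100.9   21.    54. ]]
base [[-84.1 -34.5   9.5]
 [ 64.4  34.7  14.8]]
jaw [[20.9, -24.5, 38.6], [35.6, 24.5, 41.4]]
jaw [[-40.7, -24.4, 38.6], [-26.7, 24.5, 41.3]]
```

View pics/w6.png

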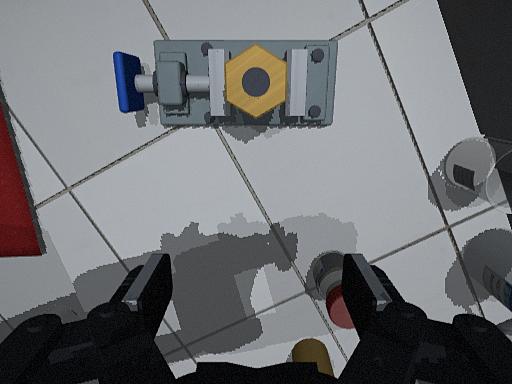

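Emit:
play_rows(commands=[{"grip": 1, "x": 0, "y": 0, "z": 0, "rx": 0, "ry": 0, "rz": -0.1745}, {"grip": 1, "x": 0, "y": 0, "z": 0, "rx": 0, "ry": 0, "rz": -0.1745}, {"grip": 1, "x": 0, "y": 0, "z": 0, "rx": 0, "ry": 0, "rz": -0.1745}, {"grip": 1, "x": 0, "y": 0, "z": 0, "rx": 0, "ry": 0, "rz": -0.1745}, {"grip": 1, "x": 0, "y": 0, "z": 0, "rx": 0, "ry": 0, "rz": -0.1745}, {"grip": 1, "x": 0, "y": 0, "z": 0, "rx": 0, "ry": 0, "rz": -0.1745}, {"grip": 1, "x": 0, "y": 0, "z": 0, "rx": 0, "ry": 0, "rz": -0.1745}, {"grip": 1, "x": 0, "y": 0, "z": 0, "rx": 0, "ry": 0, "rz": -0.1745}, {"grip": 1, "x": 0, "y": 0, "z": 0, "rx": 0, "ry": 0, "rz": -0.1745}, {"grip": 1, "x": 0, "y": 0, "z": 0, "rx": 0, "ry": 0, "rz": 0}])

```text
time_s: 12.88
position: [0.5593, 0.1178, 0.187]
tool_rot: [[-0.975, 0.224, 0.0], [0.224, 0.975, 0.0], [-0.0, 0.0, -1.0]]
ft_force: [0.0, -0.1, 0.1]
grip_width: 0.0001
```

Emit:
play_rows(commands=[{"grip": 1, "x": 0.0358, "y": 0.0205, "z": 0, "rx": 0, "ry": 0, "rz": 0}, {"grip": 1, "x": 0.0358, "y": 0.0205, "z": 0, "rx": 0, "ry": 0, "rz": 0}, {"grip": 1, "x": 0.0358, "y": 0.0205, "z": 0, "rx": 0, "ry": 0, "rz": 0}, {"grip": 1, "x": 0.0358, "y": 0.0205, "z": 0, "rx": 0, "ry": 0, "rz": 0}, {"grip": 1, "x": 0, "y": 0, "z": 0.04, "rx": 0, "ry": 0, "rz": 0}, {"grip": 1, "x": 0, "y": 0, "z": 0.04, "rx": 0, "ry": 0, "rz": 0}, {"grip": 1, "x": 0, "y": 0, "z": 0, "rx": 0, "ry": 0, "rz": 0}])

```text
time_s: 13.75
position: [0.4368, 0.229, 0.1053]
tool_rot: [[-0.974, 0.226, -0.005], [0.226, 0.974, -0.001], [0.004, -0.002, -1.0]]
ft_force: [0.2, -0.2, 0.8]
grip_width: -0.0001
```

```bash
python3 - <<'E'
from c import *
s=env.observe();p=s['position'];print(s['time_s'],p.tolist(),s['q'].round(1),s['tool_rot'].round(3).tolist(),s['grip_width'])
print(local(p[None],np.array([.58,.1943]),np.radians(-13))*1000)
shot('wrist','w7.png');shot('top','t7.png')
E
```

```text
13.75 [0.4367613885638523, 0.22898805034909503, 0.10530032278032823] [ 13.9  25.4  95.1   0.   59.8 -63.1] [[-0.974, 0.226, -0.005], [0.226, 0.974, -0.001], [0.004, -0.002, -1.0]] -9.542101286700867e-05
[[-147.3705286     1.5773212   105.30032278]]
```

View pics/w7.png

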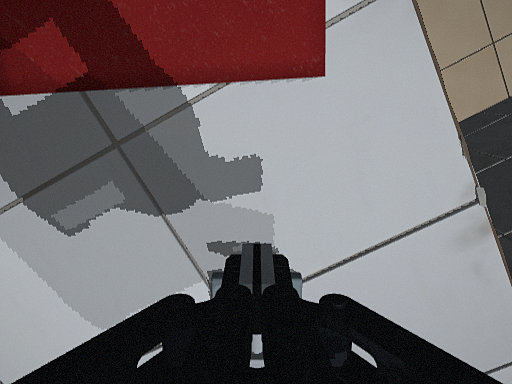

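Emit:
play_rows(commands=[{"grip": 1, "x": 0, "y": -0.0016, "z": 0.03, "rx": 0, "ry": 0, "rz": 0}, {"grip": 1, "x": 0, "y": 0, "z": 0.025, "rx": 0, "ry": 0, "rz": 0}, {"grip": 1, "x": 0, "y": 0, "z": 0.01, "rx": 0, "ry": 0, "rz": 0}, {"grip": 1, "x": -0.01, "y": 0, "z": 0, "rx": 0, "ry": 0, "rz": 0}, {"grip": 1, "x": -0.01, "y": 0, "z": 0, "rx": 0, "ry": 0, "rz": 0}, {"grip": 1, "x": 0, "y": 0, "z": 0, "rx": 0, "ry": 0, "rz": 0}, {"grip": 1, "x": 0, "y": 0, "z": 0, "rx": 0, "ry": 0, "rz": 0}])

```text
time_s: 14.72
position: [0.4571, 0.2228, 0.0421]
tool_rot: [[-0.975, 0.224, 0.0], [0.224, 0.975, 0.0], [-0.0, 0.0, -1.0]]
ft_force: [-0.3, 0.0, -0.7]
grip_width: 0.0003
```

Emit:
play_rows(commands=[{"grip": 1, "x": -0.002, "y": 0, "z": 0, "rx": 0, "ry": 0, "rz": 0}, {"grip": 1, "x": -0.002, "y": 0, "z": 0, "rx": 0, "ry": 0, "rz": 0}, {"grip": 1, "x": -0.001, "y": 0, "z": 0, "rx": 0, "ry": 0, "rz": 0}, {"grip": 1, "x": -0.001, "y": 0, "z": 0, "rx": 0, "ry": 0, "rz": 0}, {"grip": 1, "x": -0.001, "y": 0, "z": 0, "rx": 0, "ry": 0, "rz": 0}, {"grip": 1, "x": 0, "y": 0, "z": 0, "rx": 0, "ry": 0, "rz": 0}])

```text
time_s: 15.48
position: [0.4636, 0.2212, 0.0418]
tool_rot: [[-0.975, 0.224, -0.001], [0.224, 0.975, -0.0], [0.001, -0.0, -1.0]]
ft_force: [-2.9, 0.3, 0.3]
grip_width: 0.0
```

Emit:
play_rows(commands=[{"grip": 1, "x": -0.001, "y": 0, "z": 0, "rx": 0, "ry": 0, "rz": 0}, {"grip": 1, "x": -0.001, "y": 0, "z": 0, "rx": 0, "ry": 0, "rz": 0}, {"grip": 1, "x": 0, "y": 0, "z": 0, "rx": 0, "ry": 0, "rz": 0}])

```text
time_s: 15.85
position: [0.4651, 0.2209, 0.0418]
tool_rot: [[-0.975, 0.223, -0.002], [0.223, 0.975, 0.0], [0.002, -0.0, -1.0]]
ft_force: [-4.8, 1.8, 2.7]
grip_width: -0.0002
```

Emit:
play_rows(commands=[{"grip": 1, "x": -0.001, "y": 0, "z": 0, "rx": 0, "ry": 0, "rz": 0}, {"grip": 1, "x": -0.0005, "y": 0, "z": 0, "rx": 0, "ry": 0, "rz": 0}, {"grip": 1, "x": 0, "y": 0, "z": 0, "rx": 0, "ry": 0, "rz": 0}])

```text
time_s: 16.23
position: [0.4664, 0.2206, 0.0417]
tool_rot: [[-0.975, 0.223, -0.002], [0.223, 0.975, 0.0], [0.002, -0.0, -1.0]]
ft_force: [-5.3, 2.2, 3.6]
grip_width: 0.0003
```

Emit:
play_rows(commands=[{"grip": 1, "x": -0.0007, "y": 0, "z": 0, "rx": 0, "ry": 0, "rz": 0}, {"grip": 1, "x": -0.0005, "y": 0, "z": 0, "rx": 0, "ry": 0, "rz": 0}, {"grip": 1, "x": 0, "y": 0, "z": 0, "rx": 0, "ry": 0, "rz": 0}])

```text
time_s: 16.6
position: [0.4676, 0.2203, 0.0418]
tool_rot: [[-0.975, 0.223, -0.002], [0.223, 0.975, 0.0], [0.002, -0.0, -1.0]]
ft_force: [-5.5, 1.5, 3.1]
grip_width: -0.0003
```

Emit:
play_rows(commands=[{"grip": 1, "x": -0.0007, "y": 0, "z": 0, "rx": 0, "ry": 0, "rz": 0}, {"grip": 1, "x": 0, "y": 0, "z": 0, "rx": 0, "ry": 0, "rz": 0}])

```text
time_s: 16.85
position: [0.4682, 0.2202, 0.0418]
tool_rot: [[-0.975, 0.223, -0.002], [0.223, 0.975, 0.0], [0.002, -0.0, -1.0]]
ft_force: [-5.5, 1.5, 2.6]
grip_width: -0.0001
```

Emit:
play_rows(commands=[{"grip": 1, "x": -0.0006, "y": 0, "z": 0, "rx": 0, "ry": 0, "rz": 0}, {"grip": 1, "x": 0, "y": 0, "z": 0, "rx": 0, "ry": 0, "rz": 0}])

```text
time_s: 17.1
position: [0.4682, 0.2201, 0.0418]
tool_rot: [[-0.975, 0.223, -0.003], [0.223, 0.975, 0.0], [0.003, -0.001, -1.0]]
ft_force: [-8.4, 3.9, 4.5]
grip_width: 0.0
```

Emit:
play_rows(commands=[{"grip": 1, "x": -0.0006, "y": 0, "z": 0, "rx": 0, "ry": 0, "rz": 0}, {"grip": 1, "x": 0, "y": 0, "z": 0, "rx": 0, "ry": 0, "rz": 0}])

```text
time_s: 17.35
position: [0.4682, 0.2201, 0.0417]
tool_rot: [[-0.975, 0.223, -0.004], [0.223, 0.975, 0.0], [0.004, -0.001, -1.0]]
ft_force: [-11.1, 3.3, 6.9]
grip_width: -0.0
```

Emit:
play_rows(commands=[{"grip": 1, "x": -0.0006, "y": 0, "z": 0, "rx": 0, "ry": 0, "rz": 0}, {"grip": 1, "x": 0, "y": 0, "z": 0, "rx": 0, "ry": 0, "rz": 0}])

```text
time_s: 17.6
position: [0.4682, 0.2201, 0.0417]
tool_rot: [[-0.975, 0.223, -0.006], [0.223, 0.975, 0.0], [0.006, -0.001, -1.0]]
ft_force: [-13.1, 5.2, 8.5]
grip_width: -0.0
```

Emit:
play_rows(commands=[{"grip": 1, "x": -0.0015, "y": 0, "z": 0, "rx": 0, "ry": 0, "rz": 0}, {"grip": 1, "x": 0, "y": 0, "z": 0, "rx": 0, "ry": 0, "rz": 0}, {"grip": 1, "x": 0, "y": 0, "z": 0, "rx": 0, "ry": 0, "rz": 0}])

```text
time_s: 17.98
position: [0.4683, 0.2201, 0.0417]
tool_rot: [[-0.975, 0.223, -0.009], [0.223, 0.975, 0.0], [0.009, -0.001, -1.0]]
ft_force: [-18.5, 7.1, 13.2]
grip_width: 0.0
```

Emit:
play_rows(commands=[{"grip": 1, "x": 0.004, "y": 0, "z": 0, "rx": 0, "ry": 0, "rz": 0}, {"grip": 1, "x": 0.02, "y": 0, "z": 0, "rx": 0, "ry": 0, "rz": 0}, {"grip": 1, "x": 0.02, "y": 0, "z": 0, "rx": 0, "ry": 0, "rz": 0}, {"grip": 1, "x": 0, "y": 0, "z": -0.05, "rx": 0, "ry": 0, "rz": 0}, {"grip": 1, "x": 0, "y": 0, "z": -0.05, "rx": 0, "ry": 0, "rz": 0}, {"grip": 1, "x": 0, "y": 0, "z": -0.05, "rx": 0, "ry": 0, "rz": 0}, {"grip": 1, "x": 0.03, "y": 0, "z": 0, "rx": 0, "ry": 0, "rz": 0}, {"grip": 1, "x": 0, "y": 0, "z": 0, "rx": 0, "ry": 0, "rz": 0}])

```text
time_s: 18.98
position: [0.3995, 0.236, 0.1924]
tool_rot: [[-0.975, 0.223, 0.002], [0.223, 0.975, 0.0], [-0.002, 0.001, -1.0]]
ft_force: [0.2, -0.5, 0.1]
grip_width: -0.0003
```

```bash
python3 - <<'E'
from c import *
print(env.observe()['time_s'])
t=np.radians(-13.0);o=np.array([.5800,.1943])
for c in ['top','side']:
    W=cloud(shot(c,c+'8.png'))
    P,z=hexyaw(W,o,.092); print(c,len(P),z,fithex(P) if len(P)>20 else '')
    if len(P)>20: l=local(np.c_[P,P[:,0]*0],o,t)*1000; print((l.min(0)+l.max(0))/2)
    l=local(W.reshape(-1,3),o,t)*1000
    q=l[(abs(l[:,2]-50)<4)&(abs(l[:,0]+105)<12)&(abs(l[:,1])<40)]; print('plate',len(q),np.percentile(q,[1,99],axis=0).round(1) if len(q) else '')
    for n in ['round_piece','bottle_red','hex_piece']:
        print(n,[(np.round(b['point'],3).tolist(),round(b['conf'],2)) for b in finder.boxes_of(c,n)][:2])
im=cv2.imread('pics/top8.png')[110:250,130:330]; cv2.imwrite('pics/t8z.png',cv2.resize(im,None,fx=4,fy=4,interpolation=cv2.INTER_CUBIC))
E
```

```text
18.975
top 343 0.0921875704059799 (np.float64(46.5), array([39.82726657, 39.96384017, 39.87195919]))
[-0.15005165 -0.47165627  0.        ]
plate 44 [[-104.6  -21.1   49.6]
 [ -96.6   20.3   54. ]]
round_piece [([0.572, -0.103, 0.081], 0.7)]
bottle_red [([0.609, -0.0, 0.079], 0.56)]
hex_piece [([0.577, 0.19, 0.095], 0.88)]
side 196 0.09175955152920108 (np.float64(46.0), array([39.77956134, 40.62610237, 39.70199058]))
[ 1.01363953 -0.74872809  0.        ]
plate 28 [[-103.3  -20.3   47.7]
 [ -95.5   21.5   53.8]]
round_piece [([0.566, -0.117, 0.079], 0.61)]
bottle_red [([0.605, -0.012, 0.065], 0.64)]
hex_piece [([0.577, 0.182, 0.084], 0.95)]
```

View pics/t8z.png

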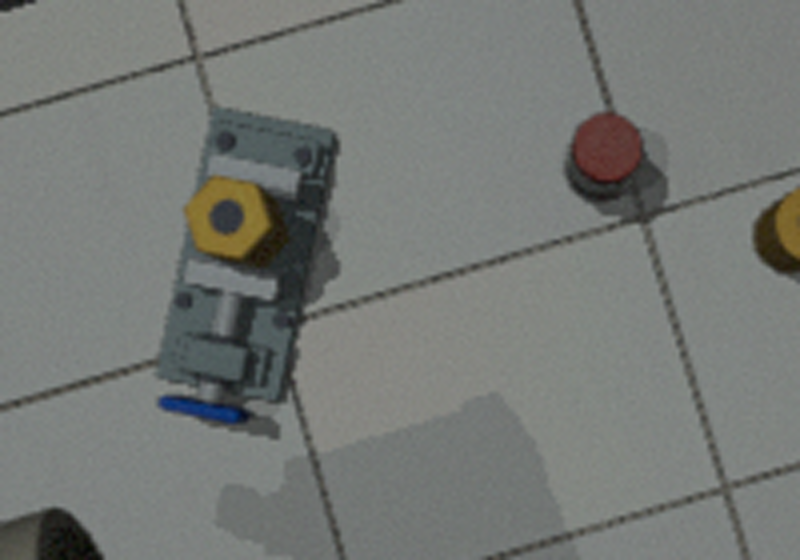

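```bash
python3 -c "
from rig import env,order
print(order.close_job(), env.observe()['time_s'])"
```

```text
the job is handed in; nothing more can be done
the job is handed in; nothing more can be done
```

I stood the hex piece upright in the clamp with two flats facing the jaws. I then pushed the blue plate in until it stopped, backed the arm clear and handed the job in at about 19 s.

- **Seating:** The hex top is at about 92 mm, so it sits on the base. The top camera puts it at about x -0.2 mm and y -0.5 mm from the seat. Its flats are within about 0.5° of square to the jaws, which is within what I can measure.
- **Closing:** The plate stopped moving as the push rose to about 18 N, about 24 N counting the upward part of the force. Its back face is now at about -104.5 mm (shut would be -104.4 mm), so the jaws are closed on the flats.
- **Disagreement:** The side camera reads about 1 mm farther along x (hex +1.0 mm, plate -103.3 mm) and y -0.7 mm. That is within its 2 mm calibration.
- **Other pieces:** The round piece and the red-capped bottle were found within 2 mm of where they started. No check failed.

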